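# Slide a damp candlestick home in the reaming jig and shut the keeper

### The job

The tall gypsum candlestick has just come out of its mould and is still damp, so never lift or tip it, and do not touch its stem or cup. Push it upright along the bench by its round foot until the foot is fully home in the V of the wooden jig, against both cheeks, then push the steel swing bar (the one with the red knob) shut until it rests against the foot. Leave the jar with the red lid, the roll of tape and the gypsum star beside the jar where they are.

Things in the scene. Friction and masses are not known exactly. Their poses are not given: they have to be found in the camera images.
- candlestick: Off-white gypsum candlestick, loose, upright, 223 mm tall, round about z, 0.3 to 0.5 kg. Origin: centre of the underside of its foot, a disc of 88 mm diameter whose side is upright from the bench to 20 mm; over 24 mm it draws in to 34 mm diameter at 46 mm, where the stem begins. Friction on the bench is about 0.6: pushed on the side of the disc it slides, pushed high up it tips.
- candlestick_stem: The fragile part of the candlestick, fixed to its foot: turned stem of 19 to 37 mm diameter and on top the cup of 47 mm diameter, from 46 to 223 mm above the bench. Origin on the candlestick's axis, 46 mm above its underside. Not to be touched by the robot.
- jig: Wooden jig, fixed. Origin: where the centre of the candlestick's underside lies when its foot is home. x points into the V, which opens to -x. Two cheeks 84 x 26 mm, 34 mm high, stand at 45 degrees either side of x, inner faces 44 mm from the origin, front ends near x = 0, 127 mm apart. Behind, a block and thin base to x = 0.135. At the -y cheek's front a plate 8 mm high bears the bar's pivot.
- keeper (a joint): Angle (rad) of the steel swing bar about its upright pivot. 0: shut, square across the mouth of the V, its inner face just touching a foot that is home (it reaches -0.1 with no foot there). It grows as the bar opens, counter-clockwise from above: at 1.57 the bar points to -x of the jig, at 2 farther out. It stays where it is left; about 0.5 N on the knob moves it.
- keeper_knob (a point): Centre of the red knob on the free end of the swing bar: upright, 16 mm diameter, from 22 to 58 mm above the bench; this point is 40 mm above the bench and 107 mm from the pivot axis. The bar is 18 mm wide, from 9 to 22 mm above the bench, and reaches 10 mm past the knob's centre.
- keeper_pivot (a point): Pivot axis of the swing bar, 30 mm above the bench; in the jig's frame at x = -0.053, y = -0.078 m.
- pigment_jar: Clear jar with a red lid, 62 mm diameter, 86 mm tall, loose; origin at the centre of its underside. Bystander, to be left alone.
- masking_tape: Roll of masking tape lying flat, about 103 mm diameter, 25 mm high, loose; origin at the centre of its underside. Bystander, to be left alone.
- gypsum_star: Off-white gypsum star lying flat, 84 mm across, 18 mm high, loose; origin at the centre of its underside. Bystander, to be left alone.

How it is judged:
By the outcome, as a careful person would: the job done as asked, in the order asked, and still so for the second after the job is handed in, with the robot touching nothing.
It also fails if it takes over 72 s, if anything falls off the work surface, if the arm or the gripper's body presses on something with over 40 N, if the wrist force passes 120 N, or if a joint passes its speed limit or range.

### The arm

A 7-joint arm with a two-finger parallel gripper is mounted at the origin on a cart in front of the work surface, level with it; the furniture and walls round the work are solid. World frame = base frame: x ahead of the robot, y to its left, z up, the work surface at z = 0. Lengths are in m, angles in rad, forces in N, time in s.
With the tool pointing down it reaches from about 0.425 to 0.925 m from the base axis. Payload 6.8 kg.
Tool frame: the origin (TCP) lies midway between the tips of the shut fingers; the grasp point (between the pads) lies 19 mm behind it; z points along the fingers, y is the line along which they close (so a half turn about z gives the same grasp; the last joint's range is limited). The gripper opens to 85 mm and grips with 20 to 120 N. Pads are 22 mm wide; open, the fingers measure 114 mm over their backs; the gripper's body (76 mm by 85 mm) begins 54 mm behind the grasp point. The pads swing forward as they close: fully open they stand 13 mm farther back than shut.
Start: joints at [-0.108, 0.477, 0.022, 1.555, -0.011, 1.109, -0.083], TCP at [0.675, 0, 0.231] pointing down, gripper open.
Joint ranges: [-2.96, 2.96], [-0.34, 2.1], [-1.41, 1.46], [0.24, 2.44], [-1.37, 4.51], [0.17, 1.92], [-2.96, 2.96]. Speed limits (rad/s): [2.39, 2.39, 3.14, 3.14, 3.14, 3.14, 3.14].

### API

Orientations are given as a unit quaternion [w, x, y, z].
In Python, from station import * gives the robot as it stands. The module is installed in compiled form; this text tells all that it offers.
- The arm moves only by the shell command python3 -m jog 'ROWS' [OPENING] [FORCE]. ROWS is JSON, a list of rows, each an object of numbers: "x", "y", "z": the shift along the tool's x, y, z in m; "ax", "ay", "az": the turn, a rotation vector about the tool's x, y, z in rad. In form: [{"x": .., "y": .., "z": .., "ax": .., "ay": .., "az": ..}, ...]. A call has 1 to 12 rows; each row is the pose to reach, as a shift and turn from the pose commanded when the call began, along the tool's axes at that moment; what a row does not reach only later rows make up. A row lasts 1/10 s, in which the tool goes at most 50 mm and 8.59 degrees, less where a joint would pass 70% of its speed; a pose out of reach is approached as far as the arm can. A call with a gripper value outside its range is refused whole. OPENING is the opening, from 0 (shut) to 1 (fully open), set as the call begins (- or left out, the last holds). The fingers move at their own pace and stop on an object; FORCE is the grip in N (left out, the last holds). Time passes only in rows, so rows that repeat a pose let the fingers close. It gives the time, the measured TCP pose, the force, the opening and the grip force at its end, in the units of the state.
- get_obs(): the state, without advancing time (a new reading comes with each control period).
- read_camera(name): name is "scene" or "side" or "wrist"; returns the picture (480x640x3 uint8, red, green, blue); there is no depth.
- camera_params(name): a dict with "K" (3x3 intrinsics, pixels), "D" ([k1, k2, p1, p2, k3] as OpenCV has them; the pictures are not rectified), "origin" and "attitude" of the camera in the world. Camera axes: x right, y up, looking along -z (the intrinsics and any distortion apply to the point x, -y, -z); pixel columns grow to the right and rows downward; lengths in m; the calibration is good to about 2 mm. A picture is of the moment at which its call begins: read the wrist's pose just before it. camera_params takes no time and is no camera call; for the wrist camera it gives the pose at the moment of the call.
- hand_in(): hands the job in; it is judged then, once.
The state is a dict: "t": time; "q": joint angles; "joint_vel": joint speeds; "joint_torque": joint torques, N m; "eef_pos": TCP position; "tool_rot": TCP orientation; "contact_force": force on the tool from outside, world axes, zero at the start; "torque": the same for the moment, N m; "gripper_width": opening from 0.0 (shut) to 1.0 (fully open); "grasp_force": force on a finger pad.
Only numpy, scipy, OpenCV 4.12 (cv2) and the standard library are available. Lean on these libraries where they do the work, as an engineer would, in place of code of your own. Each camera call takes 0.05 s, during which the arm holds its last target. There are 200 camera calls.

## Working session

There is one attempt and no reset: what is moved stays moved. The work goes in short steps, Python scripts to look and compute and a shell command to move; the robot and the scene stay as the last step left them, time stands still between calls to the robot, and variables do not carry over. Pictures are saved under pics/ and viewed, at most 10 in all, crops included, and the job is handed in when it is done.

```bash
mkdir -p pics; cat > h.py <<'E'
from station import *
import numpy as np, cv2
from scipy.spatial.transform import Rotation as R
def cam(n):
    p=camera_params(n); a=np.array(p["attitude"],float)
    M=a if a.shape==(3,3) else R.from_quat(a,scalar_first=True).as_matrix()
    return np.array(p["K"],float),np.array(p["D"],float),np.array(p["origin"],float),M
def ray(c,uv):
    K,D,o,M=c
    n=cv2.undistortPoints(np.array(uv,float).reshape(-1,1,2),K,D).reshape(-1,2)
    return np.c_[n[:,0],-n[:,1],-np.ones(len(n))]@M.T
def plane(c,uv,z):
    d=ray(c,uv); return c[2]+d*((z-c[2][2])/d[:,2])[:,None]
def proj(c,P):
    K,D,o,M=c
    q=(np.array(P,float).reshape(-1,3)-o)@M; q=q*[1,-1,-1]
    return cv2.projectPoints(q,np.zeros(3),np.zeros(3),K,D)[0].reshape(-1,2)
def save(n,f):
    im=read_camera(n); cv2.imwrite(f,im[:,:,::-1]); return im
E
python3 - <<'E'
from h import *
for n in("scene","side"):
    print(n,camera_params(n)); save(n,f"pics/{n}0.png")
print(get_obs())
E
```

```text
scene {'K': array([[579.87563906,   0.        , 306.79019709],
       [  0.        , 579.87563906, 244.77183341],
       [  0.        ,   0.        ,   1.        ]]), 'D': array([0.00368082, 0.        , 0.        , 0.        , 0.        ]), 'origin': array([-0.33881273,  0.83539621,  0.65409341]), 'attitude': array([-0.35496614, -0.21369951,  0.48022365,  0.77312147])}
side {'K': array([[484.83179123,   0.        , 321.59659022],
       [  0.        , 484.83179123, 241.25882502],
       [  0.        ,   0.        ,   1.        ]]), 'D': array([-0.00047732,  0.        ,  0.        ,  0.        ,  0.        ]), 'origin': array([-0.04582127, -0.83704339,  0.8350975 ]), 'attitude': array([ 0.85014689,  0.43635485, -0.13750037, -0.26064989])}
{'t': 0.1, 'q': array([-0.10809104,  0.47772649,  0.0223679 ,  1.55634264, -0.01151047,
        1.10934358, -0.08314279]), 'joint_vel': array([ 0.0020619 , -0.00029695,  0.00201879, -0.00381005, -0.00068585,
        0.00021079, -0.00050091]), 'joint_torque': array([ 5.69385389e-03, -5.97765398e+01,  1.61440808e+00, -2.81952703e+01,
        1.29656185e-02,  5.02699884e-03, -1.13572563e-05]), 'eef_pos': array([ 6.74455872e-01, -3.06236010e-05,  2.30421575e-01]), 'tool_rot': array([-5.51902267e-04,  7.07127287e-01,  7.07085769e-01, -6.40910181e-04]), 'contact_force': array([ 0.01790921, -0.41161878,  0.18877443]), 'torque': array([-0.01450461,  0.00161577,  0.02622715]), 'grasp_force': 0.0, 'gripper_width': 0.9963326317094403}
```

View pics/scene0.png

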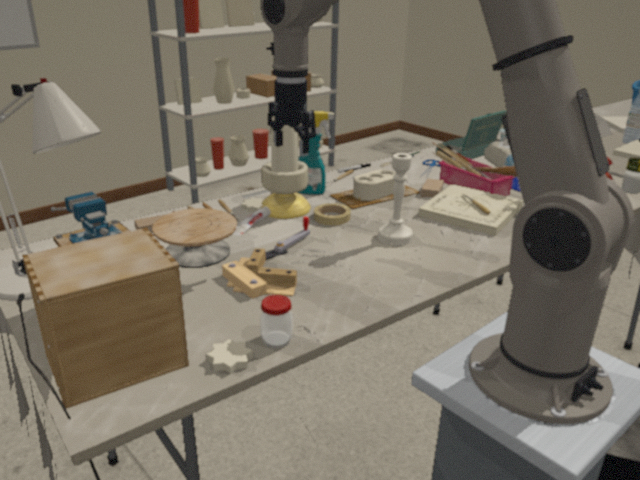

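View pics/side0.png

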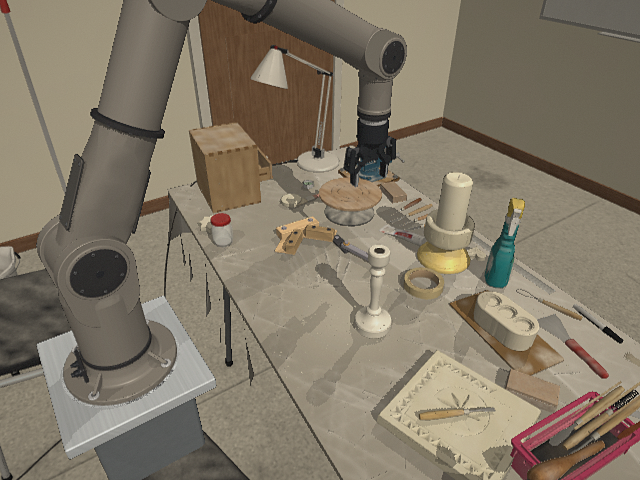

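The scene view shows the candlestick foot at about (395,233), the jig at (260,272), the knob at (305,224), the jar at (277,320), the star at (227,356) and the tape at (332,214). In the side view, the foot is at (373,322) and the jig at (305,236). I'll zoom in next for precise points.

```bash
python3 - <<'E'
from h import *
s=cv2.imread("pics/scene0.png");d=cv2.imread("pics/side0.png")
a=cv2.resize(s[190:310,210:430],None,fx=3.6,fy=3.6,interpolation=cv2.INTER_CUBIC)[:,:790]
b=cv2.resize(d[200:350,260:460],None,fx=4,fy=4,interpolation=cv2.INTER_CUBIC)
cv2.imwrite("pics/a.png",a);cv2.imwrite("pics/b.png",b)
cs,cd=cam("scene"),cam("side")
print("foot",plane(cs,[[395,233]],.02),plane(cd,[[373,322]],.02))
print("jig",plane(cs,[[262,272]],.034),plane(cd,[[305,236]],.034))
for n,c,im in(("scene",cs,s),("side",cd,d)):
    hsv=cv2.cvtColor(im,cv2.COLOR_BGR2HSV)
    m=cv2.inRange(hsv,(0,150,60),(8,255,255))|cv2.inRange(hsv,(172,150,60),(180,255,255))
    N,_,st,ce=cv2.connectedComponentsWithStats(m)
    for i in range(1,N):
        if st[i,4]>8: print(n,st[i],ce[i].round(1),plane(c,[ce[i]],.04).round(3))
E
```

```text
foot [[ 0.51880488 -0.2192677   0.02      ]] [[ 0.51758648 -0.23380106  0.02      ]]
jig [[0.55412843 0.17876765 0.034     ]] [[0.56466167 0.13469688 0.034     ]]
scene [184   0  15  32 418] [191.1  15. ] [[ 5.695 -2.727  0.04 ]]
scene [41 79  5  3 13] [43.  79.8] [[ 2.969 -0.186  0.04 ]]
scene [254 133  14  25 289] [260.6 144.7] [[ 1.297 -0.377  0.04 ]]
scene [212 141  11  28 251] [217.6 153.6] [[ 1.306 -0.199  0.04 ]]
scene [608 159   3   5   9] [609.1 161.2] [[ 0.404 -1.174  0.04 ]]
scene [441 162  16  14  52] [448.2 167.9] [[ 0.709 -0.694  0.04 ]]
scene [466 172  13   7  21] [472.  174.6] [[ 0.621 -0.699  0.04 ]]
scene [480 177   8   5  13] [483.8 178.9] [[ 0.575 -0.694  0.04 ]]
scene [489 176  23  14  81] [499.4 180.6] [[ 0.536 -0.718  0.04 ]]
scene [481 186   7   5  12] [484.6 187.9] [[ 0.529 -0.629  0.04 ]]
scene [304 217   4  12  39] [305.5 222. ] [[ 0.683 -0.059  0.04 ]]
scene [262 295  29  20 441] [275.8 304.4] [[0.425 0.243 0.04 ]]
side [ 0  0 10 13 94] [4.2 6.1] [[0.275 4.473 0.04 ]]
side [211 213  20  13 196] [220.2 219.4] [[0.395 0.342 0.04 ]]
side [571 347  14   7  39] [576.7 349.1] [[ 0.817 -0.558  0.04 ]]
side [595 361   9   8   9] [599.  364.2] [[ 0.818 -0.609  0.04 ]]
side [600 374   8   4  23] [603.8 375.5] [[ 0.799 -0.631  0.04 ]]
side [511 392  87  75 683] [544.9 426.5] [[ 0.597 -0.635  0.04 ]]
side [583 405   7   7  11] [585.5 408.2] [[ 0.695 -0.654  0.04 ]]
side [625 418  10   9  38] [629.1 421.6] [[ 0.736 -0.717  0.04 ]]
side [621 422   8   6  14] [624.1 424.6] [[ 0.722 -0.715  0.04 ]]
side [572 427  68  53 480] [609.8 456.1] [[ 0.64  -0.734  0.04 ]]
side [527 449   5   6   9] [529.1 451.6] [[ 0.53 -0.65  0.04]]
```

View pics/a.png

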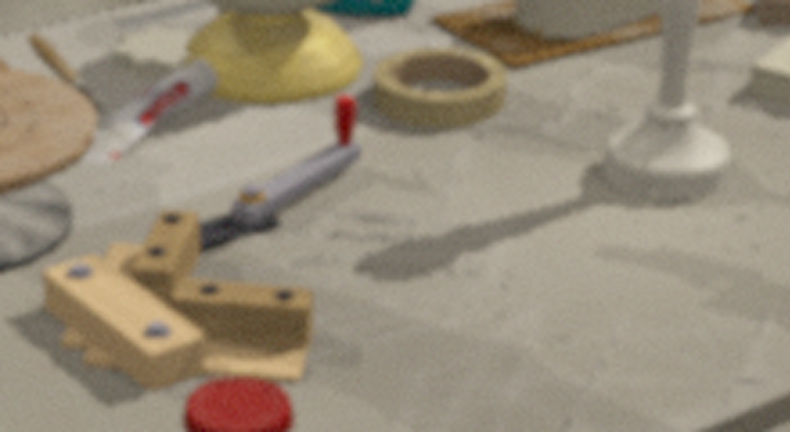

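View pics/b.png

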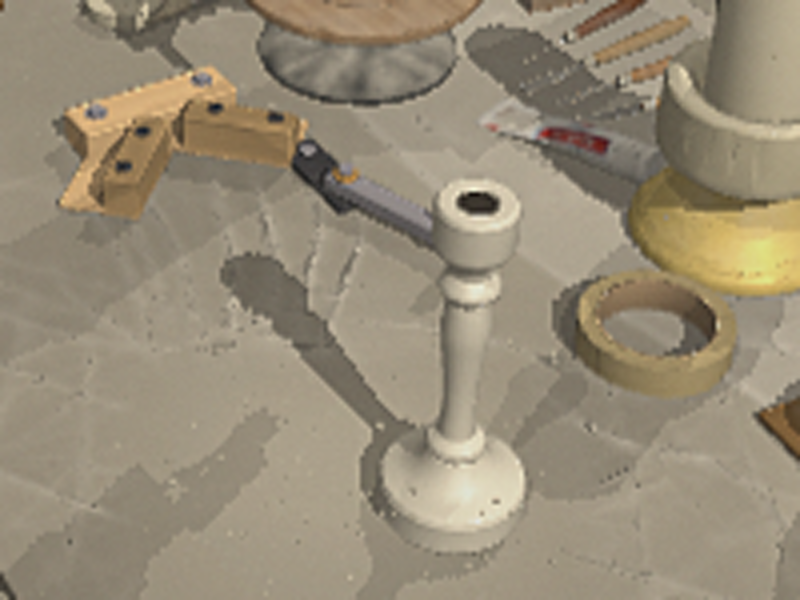

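Crop a shows the jig screws at about (209,288), (285,295), (171,217) and (156,252), with the pivot near (250,205). Crop b shows the same screws at (143,131), (123,166), (215,107) and (275,117), with the pivot bolt at (308,149). The V opens toward the candlestick, and the bar is swung out toward it. I'll triangulate these points.

```bash
cat >> h.py <<'E'
def tri(c1,u1,c2,u2):
    d1,d2=ray(c1,[u1])[0],ray(c2,[u2])[0]
    d1/=np.linalg.norm(d1);d2/=np.linalg.norm(d2)
    t=np.linalg.lstsq(np.c_[d1,-d2],c2[2]-c1[2],rcond=None)[0]
    p,q=c1[2]+d1*t[0],c2[2]+d2*t[1]
    return (p+q)/2,np.linalg.norm(p-q)
E
python3 - <<'E'
from h import *
cs,cd=cam("scene"),cam("side")
A=np.array([[209,288],[285,295],[171,217],[156,252],[80,271],[157,331]])
B=np.array([[143,131],[123,166],[215,107],[275,117],[202,78],[97,110]])
fa=lambda u:(np.array(u)+.5)/3.6+[210,190]-.5
fb=lambda u:(np.array(u)+.5)/4+[260,200]-.5
for pa,pb in [(0,0),(1,1),(2,3),(3,2),(4,4),(5,5)]:
    P,e=tri(cs,fa(A[pa]),cd,fb(B[pb])); print(pa,P.round(4),round(e,4),plane(cs,[fa(A[pa])],.034)[0].round(4),plane(cd,[fb(B[pb])],.034)[0].round(4))
m=[(plane(cs,[fa(A[i])],.034)[0]+plane(cd,[fb(B[j])],.034)[0])/2 for i,j in [(0,0),(1,1),(2,3),(3,2)]]
ya=(m[0]+m[1])/2;yb=(m[2]+m[3])/2
print("centres",ya,yb,np.linalg.norm(ya-yb))
y=(ya-yb)[:2];y/=np.linalg.norm(y)
for sgn in(1,-1):
    Y=y*sgn; X=np.array([Y[1],-Y[0]])
    print("X",X,"O",(ya+yb)[:2]/2-.0376*X,"piv",(ya+yb)[:2]/2-.0376*X-.053*X-.078*Y, "yaw",np.arctan2(X[1],X[0]))
print("pivot bolt side",plane(cd,[fb([308,149])],.03),"knob scene top",plane(cs,[[305.5,217]],.058),plane(cs,[[305.5,228.5]],.022))
# foot edges: crop b left 381/right 526 rows ~ 485 top rim z=.02; scene a left 606/right 731 row 160
print("foot side",plane(cd,[fb([453,553]),],0),"scene",plane(cs,[fb([0,0])],0))
for nm,c,f in(("scene",cs,"scene"),("side",cd,"side")):
    im=cv2.imread(f"pics/{f}0.png")
    for z in(0,.02):
        pass
# foot outline fit: project circles
P=lambda x,y:np.array([[x+.044*np.cos(t),y+.044*np.sin(t),z] for z in(0,.02) for t in np.linspace(0,6.28,60)])
from scipy.optimize import least_squares
# extremes: scene left,right,bottom ; side left,right,bottom
obs=np.array([fa([606,0])[0],fa([731,0])[0],fa([0,199])[1],fb([380,0])[0],fb([526,0])[0],fb([0,553])[1]])
def f(v):
    a,b=proj(cs,P(*v)),proj(cd,P(*v))
    return np.array([a[:,0].min(),a[:,0].max(),a[:,1].max(),b[:,0].min(),b[:,0].max(),b[:,1].max()])-obs
r=least_squares(f,[.518,-.225]);print(r.x,r.fun)
E
```

```text
0 [0.5511 0.1648 0.0355] 0.0015 [0.5546 0.1628 0.034 ] [0.5513 0.1658 0.034 ]
1 [0.5155 0.1347 0.0356] 0.0004 [0.518  0.1328 0.034 ] [0.5164 0.1364 0.034 ]
2 [0.6414 0.1262 0.0357] 0.0018 [0.6459 0.1236 0.034 ] [0.6417 0.1273 0.034 ]
3 [0.6111 0.1612 0.0353] 0.0001 [0.613  0.1598 0.034 ] [0.6123 0.1629 0.034 ]
4 [0.6293 0.2066 0.0299] 0.0 [0.623  0.2107 0.034 ] [0.6259 0.2014 0.034 ]
5 [0.5401 0.2133 0.0296] 0.0011 [0.5329 0.218  0.034 ] [0.5375 0.2081 0.034 ]
centres [0.53507032 0.14944496 0.034     ] [0.62822806 0.14341858 0.034     ] 0.09335246484215907
X [0.06455515 0.99791414] O [0.57922191 0.1089102 ] piv [0.65363779 0.05098545] yaw 1.5061962514626293
X [-0.06455515 -0.99791414] O [0.58407646 0.18395334] piv [0.50966058 0.2418781 ] yaw -1.635396402127164
pivot bolt side [[0.64138516 0.08498621 0.03      ]] knob scene top [[ 0.67661242 -0.05276279  0.058     ]] [[ 0.68252809 -0.05834603  0.022     ]]
foot side [[ 4.98571622e-01 -2.58795074e-01  1.11022302e-16]] scene [[ 0.95931905 -0.1177919   0.        ]]
[ 0.52435678 -0.22624216] [-0.52759318 -0.19651109  1.27493666 -0.42829059  0.79221602  0.82738819]
```

```bash
python3 - <<'E'
from h import *
cd=cam("side")
for n,p in dict(plaque_top=[437,352],plaque_left=[378,418],tape_l=[404,283],tape_b=[425,299],basket=[511,436]).items(): print(n,plane(cd,[p],.02)[0].round(3))
E
python3 -m jog '[{"z":-0.05},{"z":-0.1,"az":0.06},{"z":-0.1,"az":0.12},{"x":-0.05,"y":-0.02,"z":-0.1,"az":0.12},{"x":-0.35,"y":-0.165,"z":-0.1,"az":0.12},{"x":-0.35,"y":-0.165,"z":-0.1,"az":0.12},{"x":-0.35,"y":-0.165,"z":-0.1,"az":0.12},{"x":-0.35,"y":-0.165,"z":-0.1,"az":0.12},{"x":-0.35,"y":-0.165,"z":-0.1,"az":0.12},{"x":-0.35,"y":-0.165,"z":-0.1,"az":0.12},{"x":-0.35,"y":-0.165,"z":-0.1,"az":0.12},{"x":-0.35,"y":-0.165,"z":-0.1,"az":0.12}]' 0.3 20
```

```text
plaque_top [ 0.576 -0.384  0.02 ]
plaque_left [ 0.363 -0.439  0.02 ]
tape_l [ 0.673 -0.169  0.02 ]
tape_b [ 0.675 -0.244  0.02 ]
basket [ 0.543 -0.607  0.02 ]validation failed for argument at $[0]...
```

```bash

python3 -m jog '[{"x":0,"y":0,"z":-0.05,"ax":0,"ay":0,"az":0},{"x":0,"y":0,"z":-0.1,"ax":0,"ay":0,"az":0.1},{"x":-0.05,"y":-0.02,"z":-0.1,"ax":0,"ay":0,"az":0.12},{"x":-0.33,"y":-0.165,"z":-0.1,"ax":0,"ay":0,"az":0.12},{"x":-0.33,"y":-0.165,"z":-0.1,"ax":0,"ay":0,"az":0.12},{"x":-0.33,"y":-0.165,"z":-0.1,"ax":0,"ay":0,"az":0.12},{"x":-0.33,"y":-0.165,"z":-0.1,"ax":0,"ay":0,"az":0.12},{"x":-0.33,"y":-0.165,"z":-0.1,"ax":0,"ay":0,"az":0.12},{"x":-0.33,"y":-0.165,"z":-0.1,"ax":0,"ay":0,"az":0.12},{"x":-0.33,"y":-0.165,"z":-0.1,"ax":0,"ay":0,"az":0.12},{"x":-0.33,"y":-0.165,"z":-0.1,"ax":0,"ay":0,"az":0.12}]' 0.3 20
```

```text
t: 1.2
eef_pos: [0.507, -0.3342, 0.3311]
tool_rot: [0.0, 0.751, 0.661, -0.001]
contact_force: [0.5, 0.0, -0.9]
gripper_width: 0.299
grasp_force: 0.0
```

```bash

python3 -m jog '[{"x":0,"y":0,"z":0,"ax":0,"ay":0.15,"az":0},{"x":0,"y":0,"z":0,"ax":0,"ay":0.3,"az":0},{"x":0,"y":0,"z":0,"ax":0,"ay":0.45,"az":0},{"x":0,"y":0,"z":0,"ax":0,"ay":0.6,"az":0},{"x":0,"y":0,"z":0,"ax":0,"ay":0.7,"az":0},{"x":0,"y":0,"z":0,"ax":0,"ay":0.7,"az":0},{"x":0,"y":0,"z":0,"ax":0,"ay":0.7,"az":0}]'
python3 - <<'E'
from h import *
o=get_obs(); print(o["q"].round(2)); M=R.from_quat(o["tool_rot"],scalar_first=True).as_matrix(); print(M.round(3))
# target: TCP 65 mm behind candlestick along u to be pre-push
c=np.array([.5244,-.2262]); u=np.array([.128,.992])
T=np.r_[c-u*.08,.009]; print(T, M.T@(T-o["eef_pos"]))
E
```

```text
t: 1.9
eef_pos: [0.5106, -0.3291, 0.3307]
tool_rot: [-0.228, 0.703, 0.624, 0.256]
contact_force: [0.3, 1.1, -0.4]
gripper_width: 0.296
grasp_force: 0.0
[ 0.66  0.55  0.13  1.4  -0.6   1.68  0.76]
[[ 0.091  0.993  0.076]
 [ 0.76  -0.119  0.639]
 [ 0.644 -0.001 -0.765]]
[ 0.51416 -0.30556  0.009  ] [-0.18877956  0.00097645  0.26152109]
```

```bash

python3 -m jog '[{"x":-0.03,"y":0,"z":0.04,"ax":0,"ay":0,"az":0},{"x":-0.06,"y":0,"z":0.08,"ax":0,"ay":0,"az":0},{"x":-0.09,"y":0,"z":0.12,"ax":0,"ay":0,"az":0},{"x":-0.12,"y":0,"z":0.16,"ax":0,"ay":0,"az":0},{"x":-0.145,"y":0,"z":0.2,"ax":0,"ay":0,"az":0},{"x":-0.17,"y":0,"z":0.235,"ax":0,"ay":0,"az":0},{"x":-0.18,"y":0.001,"z":0.25,"ax":0,"ay":0,"az":0},{"x":-0.187,"y":0.001,"z":0.259,"ax":0,"ay":0,"az":0},{"x":-0.187,"y":0.001,"z":0.259,"ax":0,"ay":0,"az":0},{"x":-0.187,"y":0.001,"z":0.259,"ax":0,"ay":0,"az":0}]'
python3 - <<'E'
from h import *
o=get_obs(); print(o["q"].round(2),o["eef_pos"])
a=save("side","pics/side1.png");b=save("wrist","pics/w1.png")
c=cv2.imread("pics/side1.png")[230:430,270:470]
cv2.imwrite("pics/c1.png",np.hstack([cv2.resize(c,(400,400)),cv2.resize(cv2.imread("pics/w1.png"),(400,300))[:300].copy() if 0 else cv2.copyMakeBorder(cv2.resize(cv2.imread("pics/w1.png"),(400,300)),0,100,0,0,0)]))
E
```

```text
t: 2.9
eef_pos: [0.5151, -0.3074, 0.0147]
tool_rot: [-0.226, 0.703, 0.624, 0.257]
contact_force: [0.7, -0.5, 0.1]
gripper_width: 0.303
grasp_force: 0.0
[ 0.67  0.87  0.08  1.6  -0.66  1.21  1.03] [ 0.51508914 -0.30739337  0.01471142]
```

View pics/c1.png

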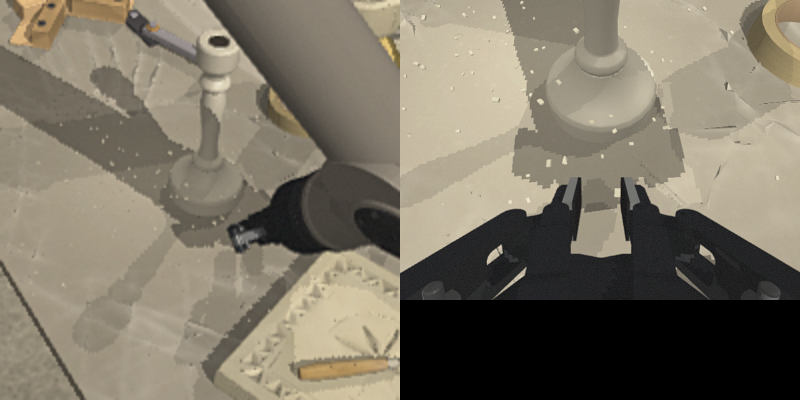

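The fingers are centred on the foot in the wrist view: gap centre and foot centre are both near column 602 of the crop. I'll check the forearm clearance from the scene camera.

```bash

python3 -m jog '[{"x":-0.005,"y":0,"z":0.005,"ax":0,"ay":0,"az":0},{"x":-0.005,"y":0,"z":0.005,"ax":0,"ay":0,"az":0},{"x":-0.005,"y":0,"z":0.005,"ax":0,"ay":0,"az":0}]'
python3 - <<'E'
from h import *
save("scene","pics/s1.png"); print(get_obs()["eef_pos"])
E
```

```text
t: 3.3
eef_pos: [0.5136, -0.3071, 0.0057]
tool_rot: [-0.228, 0.703, 0.623, 0.257]
contact_force: [1.0, -0.2, 0.5]
gripper_width: 0.301
grasp_force: 0.0
[ 0.51371244 -0.30712578  0.00573387]
```

View pics/s1.png

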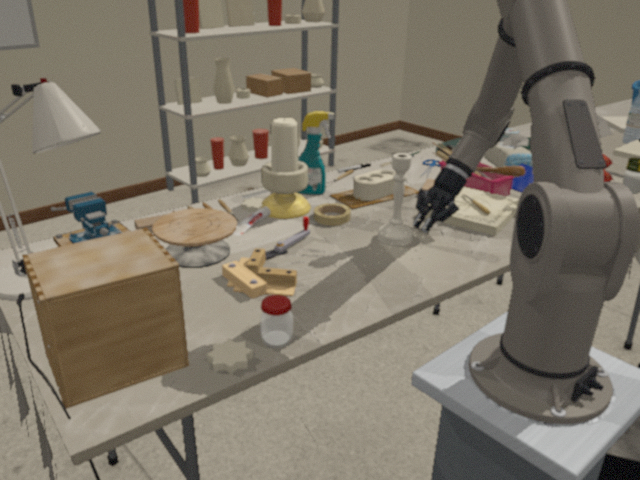

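The arm is well clear of the candlestick. I'll start the push.

```bash

python3 -m jog '[{"x":0.010,"y":0,"z":0.006,"ax":0,"ay":0,"az":0},{"x":0.018,"y":0,"z":0.013,"ax":0,"ay":0,"az":0},{"x":0.022,"y":0,"z":0.016,"ax":0,"ay":0,"az":0},{"x":0.026,"y":0,"z":0.0195,"ax":0,"ay":0,"az":0},{"x":0.030,"y":0,"z":0.023,"ax":0,"ay":0,"az":0},{"x":0.034,"y":0,"z":0.0265,"ax":0,"ay":0,"az":0},{"x":0.038,"y":0,"z":0.030,"ax":0,"ay":0,"az":0},{"x":0.042,"y":0,"z":0.0335,"ax":0,"ay":0,"az":0},{"x":0.046,"y":0.001,"z":0.037,"ax":0,"ay":0,"az":0},{"x":0.050,"y":0.001,"z":0.0405,"ax":0,"ay":0,"az":0},{"x":0.054,"y":0.001,"z":0.044,"ax":0,"ay":0,"az":0},{"x":0.058,"y":0.0015,"z":0.047,"ax":0,"ay":0,"az":0}]'
python3 - <<'E'
from h import *
o=get_obs();print(o["eef_pos"],o["contact_force"]);save("side","pics/side2.png");save("wrist","pics/w2.png")
c=cv2.imread("pics/side2.png")[230:430,270:470]
cv2.imwrite("pics/c2.png",np.hstack([cv2.resize(c,(400,400)),cv2.copyMakeBorder(cv2.resize(cv2.imread("pics/w2.png"),(400,300)),0,100,0,0,0)]))
E
```

```text
t: 4.55
eef_pos: [0.5241, -0.2326, 0.007]
tool_rot: [-0.228, 0.703, 0.623, 0.257]
contact_force: [-0.7, -2.0, 0.4]
gripper_width: 0.3
grasp_force: 1.2
[ 0.52414388 -0.23257054  0.00699767] [-0.65647386 -2.02193979  0.37851998]
```

View pics/c2.png

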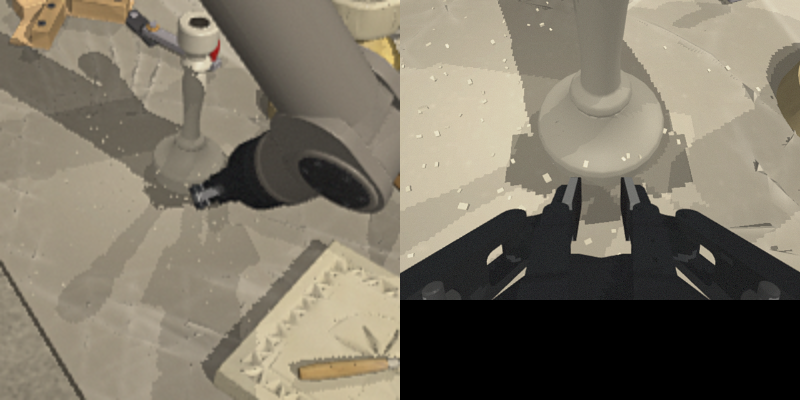

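The foot is in contact and sliding upright, centred between the fingertips (foot centre near column 601). I'll continue the push.

```bash

python3 -m jog '[{"x":0.0054,"y":0,"z":0.0045,"ax":0,"ay":0,"az":0},{"x":0.0107,"y":0.0005,"z":0.009,"ax":0,"ay":0,"az":0},{"x":0.0161,"y":0.0008,"z":0.0135,"ax":0,"ay":0,"az":0},{"x":0.0214,"y":0.001,"z":0.018,"ax":0,"ay":0,"az":0},{"x":0.0268,"y":0.0013,"z":0.0225,"ax":0,"ay":0,"az":0},{"x":0.0321,"y":0.0015,"z":0.027,"ax":0,"ay":0,"az":0},{"x":0.0375,"y":0.0018,"z":0.0316,"ax":0,"ay":0,"az":0},{"x":0.0428,"y":0.002,"z":0.0361,"ax":0,"ay":0,"az":0},{"x":0.0482,"y":0.0023,"z":0.0406,"ax":0,"ay":0,"az":0},{"x":0.0535,"y":0.0025,"z":0.0451,"ax":0,"ay":0,"az":0},{"x":0.0589,"y":0.0028,"z":0.0496,"ax":0,"ay":0,"az":0},{"x":0.0643,"y":0.003,"z":0.0541,"ax":0,"ay":0,"az":0}]'
python3 -m jog '[{"x":0.0054,"y":0,"z":0.0045,"ax":0,"ay":0,"az":0},{"x":0.0107,"y":0.0005,"z":0.009,"ax":0,"ay":0,"az":0},{"x":0.0161,"y":0.0008,"z":0.0135,"ax":0,"ay":0,"az":0},{"x":0.0214,"y":0.001,"z":0.018,"ax":0,"ay":0,"az":0},{"x":0.0268,"y":0.0013,"z":0.0225,"ax":0,"ay":0,"az":0},{"x":0.0321,"y":0.0015,"z":0.027,"ax":0,"ay":0,"az":0},{"x":0.0375,"y":0.0018,"z":0.0316,"ax":0,"ay":0,"az":0},{"x":0.0428,"y":0.002,"z":0.0361,"ax":0,"ay":0,"az":0},{"x":0.0482,"y":0.0023,"z":0.0406,"ax":0,"ay":0,"az":0},{"x":0.0535,"y":0.0025,"z":0.0451,"ax":0,"ay":0,"az":0},{"x":0.0589,"y":0.0028,"z":0.0496,"ax":0,"ay":0,"az":0},{"x":0.0643,"y":0.003,"z":0.0541,"ax":0,"ay":0,"az":0}]'
python3 - <<'E'
from h import *
o=get_obs();print(o["eef_pos"],o["contact_force"],o["q"].round(2));save("scene","pics/s3.png");save("wrist","pics/w3.png")
c=cv2.imread("pics/s3.png")[130:330,210:410]
cv2.imwrite("pics/c3.png",np.hstack([cv2.resize(c,(400,400)),cv2.copyMakeBorder(cv2.resize(cv2.imread("pics/w3.png"),(400,300)),0,100,0,0,0)]))
E
```

```text
t: 5.85
eef_pos: [0.5373, -0.1495, 0.0071]
tool_rot: [-0.228, 0.703, 0.623, 0.257]
contact_force: [-0.1, -0.7, -0.6]
gripper_width: 0.302
grasp_force: 0.7
t: 7.05
eef_pos: [0.5504, -0.0664, 0.0072]
tool_rot: [-0.227, 0.703, 0.623, 0.257]
contact_force: [0.1, -1.5, -0.1]
gripper_width: 0.297
grasp_force: 0.7
[ 0.55037086 -0.06643864  0.00721706] [ 0.11233281 -1.4977025  -0.13857814] [ 0.44  0.76 -0.08  1.9  -0.85  0.89  0.94]
```

View pics/c3.png

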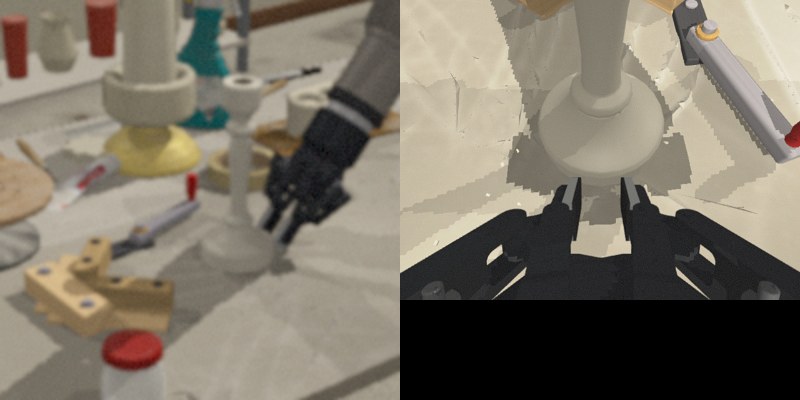

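Sliding upright; the pivot bolt is at wrist crop (710,27) and the knob at about (793,137).

```bash

python3 - <<'E'
from h import *
c=cam("wrist")
print("pivot",plane(c,[[496,42]],.03),"knob base",plane(c,[[632,228]],.022))
E
python3 -m jog '[{"x":0.0054,"y":0,"z":0.0045,"ax":0,"ay":0,"az":0},{"x":0.0107,"y":0.0005,"z":0.009,"ax":0,"ay":0,"az":0},{"x":0.0161,"y":0.0008,"z":0.0135,"ax":0,"ay":0,"az":0},{"x":0.0214,"y":0.001,"z":0.018,"ax":0,"ay":0,"az":0},{"x":0.0268,"y":0.0013,"z":0.0225,"ax":0,"ay":0,"az":0},{"x":0.0321,"y":0.0015,"z":0.027,"ax":0,"ay":0,"az":0},{"x":0.0375,"y":0.0018,"z":0.0316,"ax":0,"ay":0,"az":0},{"x":0.0428,"y":0.002,"z":0.0361,"ax":0,"ay":0,"az":0},{"x":0.0482,"y":0.0023,"z":0.0406,"ax":0,"ay":0,"az":0},{"x":0.0535,"y":0.0025,"z":0.0451,"ax":0,"ay":0,"az":0},{"x":0.0589,"y":0.0028,"z":0.0496,"ax":0,"ay":0,"az":0},{"x":0.0643,"y":0.003,"z":0.0541,"ax":0,"ay":0,"az":0}]'
python3 -m jog '[{"x":0.0038,"y":0.0004,"z":0.0032,"ax":0,"ay":0,"az":0},{"x":0.0077,"y":0.0008,"z":0.0065,"ax":0,"ay":0,"az":0},{"x":0.0115,"y":0.001,"z":0.0097,"ax":0,"ay":0,"az":0},{"x":0.0153,"y":0.0012,"z":0.013,"ax":0,"ay":0,"az":0},{"x":0.0191,"y":0.0014,"z":0.016,"ax":0,"ay":0,"az":0},{"x":0.023,"y":0.0015,"z":0.0194,"ax":0,"ay":0,"az":0},{"x":0.0268,"y":0.0016,"z":0.0226,"ax":0,"ay":0,"az":0},{"x":0.0298,"y":0.0016,"z":0.0252,"ax":0,"ay":0,"az":0}]'
python3 - <<'E'
from h import *
o=get_obs();print(o["eef_pos"],o["contact_force"],o["q"].round(2));save("side","pics/d4.png");save("wrist","pics/w4.png")
c=cv2.imread("pics/d4.png")[150:350,230:430]
cv2.imwrite("pics/c4.png",np.hstack([cv2.resize(c,(400,400)),cv2.copyMakeBorder(cv2.resize(cv2.imread("pics/w4.png"),(400,300)),0,100,0,0,0)]))
E
```

```text
pivot [[0.65314181 0.05228664 0.03      ]] knob base [[ 0.68038237 -0.05183444  0.022     ]]
t: 8.35
eef_pos: [0.5634, 0.0167, 0.0072]
tool_rot: [-0.227, 0.703, 0.623, 0.257]
contact_force: [-0.0, -1.9, 1.5]
gripper_width: 0.302
grasp_force: 1.2
t: 9.15
eef_pos: [0.5696, 0.0552, 0.0072]
tool_rot: [-0.228, 0.703, 0.623, 0.257]
contact_force: [-0.0, -3.1, 2.0]
gripper_width: 0.293
grasp_force: 1.3
[0.56961553 0.055219   0.00719826] [-0.04772914 -3.05458788  1.96731099] [ 0.3   0.75 -0.17  1.96 -0.96  0.74  0.87]
```

View pics/c4.png

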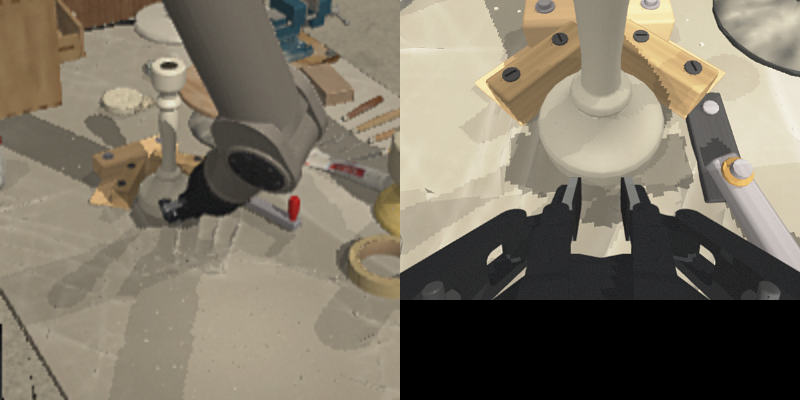

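The foot is entering the V, with a few mm left to each cheek in the wrist view. I'll creep until the force rises.

```bash

python3 -m jog '[{"x":0.0012,"y":0.0001,"z":0.001,"ax":0,"ay":0,"az":0},{"x":0.0023,"y":0.0002,"z":0.0019,"ax":0,"ay":0,"az":0},{"x":0.0034,"y":0.0003,"z":0.0029,"ax":0,"ay":0,"az":0},{"x":0.0046,"y":0.0004,"z":0.0039,"ax":0,"ay":0,"az":0}]'
python3 -m jog '[{"x":0.0006,"y":0,"z":0.0005,"ax":0,"ay":0,"az":0},{"x":0.0011,"y":0,"z":0.001,"ax":0,"ay":0,"az":0},{"x":0.0015,"y":0,"z":0.0013,"ax":0,"ay":0,"az":0}]'
```

```text
t: 9.65
eef_pos: [0.5708, 0.0603, 0.0071]
tool_rot: [-0.227, 0.703, 0.623, 0.257]
contact_force: [-0.1, -1.9, 0.8]
gripper_width: 0.3
grasp_force: 1.3
t: 9.95
eef_pos: [0.571, 0.0624, 0.0071]
tool_rot: [-0.227, 0.703, 0.623, 0.257]
contact_force: [0.3, -4.3, 2.2]
gripper_width: 0.301
grasp_force: 2.0
```

```bash

python3 -m jog '[{"x":0.0006,"y":0,"z":0.0005,"ax":0,"ay":0,"az":0},{"x":0.0011,"y":0,"z":0.001,"ax":0,"ay":0,"az":0},{"x":0.0011,"y":0,"z":0.001,"ax":0,"ay":0,"az":0}]'
python3 -m jog '[{"x":0.0006,"y":0,"z":0.0005,"ax":0,"ay":0,"az":0},{"x":0.0011,"y":0,"z":0.001,"ax":0,"ay":0,"az":0},{"x":0.0011,"y":0,"z":0.001,"ax":0,"ay":0,"az":0}]'
python3 - <<'E'
from h import *
save("wrist","pics/w5.png")
c=cv2.imread("pics/w5.png")[0:330,100:600]
cv2.imwrite("pics/c5.png",cv2.resize(c,None,fx=1.5,fy=1.5))
E
```

```text
t: 10.25
eef_pos: [0.5714, 0.0626, 0.007]
tool_rot: [-0.227, 0.703, 0.623, 0.256]
contact_force: [-1.3, -6.4, 4.2]
gripper_width: 0.3
grasp_force: 3.2
t: 10.55
eef_pos: [0.572, 0.0629, 0.0069]
tool_rot: [-0.226, 0.704, 0.623, 0.256]
contact_force: [-1.8, -9.2, 5.7]
gripper_width: 0.301
grasp_force: 4.7
```

View pics/c5.png

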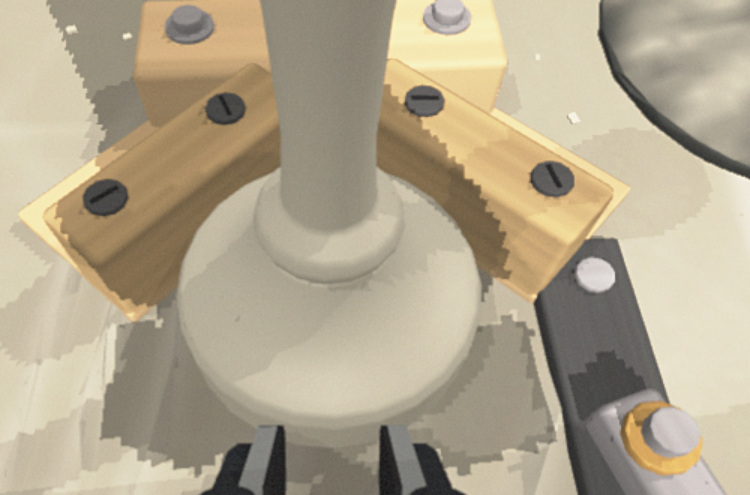

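Force is rising and motion has stopped, and the foot looks nested between both cheeks. I'll confirm with a slightly firmer push plus a small sideways wiggle.

```bash

python3 -m jog '[{"x":0.001,"y":0.001,"z":0.0008,"ax":0,"ay":0,"az":0},{"x":0.001,"y":0.002,"z":0.0008,"ax":0,"ay":0,"az":0},{"x":0.001,"y":0.002,"z":0.0008,"ax":0,"ay":0,"az":0}]'
python3 -m jog '[{"x":0.001,"y":-0.002,"z":0.0008,"ax":0,"ay":0,"az":0},{"x":0.001,"y":-0.004,"z":0.0008,"ax":0,"ay":0,"az":0},{"x":0.001,"y":-0.004,"z":0.0008,"ax":0,"ay":0,"az":0}]'
python3 -m jog '[{"x":0.0005,"y":0.001,"z":0.0004,"ax":0,"ay":0,"az":0},{"x":0.001,"y":0.002,"z":0.0008,"ax":0,"ay":0,"az":0},{"x":0.001,"y":0.002,"z":0.0008,"ax":0,"ay":0,"az":0}]'
```

```text
t: 10.9
eef_pos: [0.5741, 0.0636, 0.0069]
tool_rot: [-0.226, 0.704, 0.623, 0.256]
contact_force: [-2.0, -10.2, 6.8]
gripper_width: 0.299
grasp_force: 5.2
t: 11.2
eef_pos: [0.5724, 0.0639, 0.0067]
tool_rot: [-0.223, 0.705, 0.622, 0.257]
contact_force: [3.1, -10.7, 2.2]
gripper_width: 0.299
grasp_force: 5.0
t: 11.5
eef_pos: [0.5737, 0.0644, 0.0065]
tool_rot: [-0.224, 0.705, 0.622, 0.256]
contact_force: [-0.7, -12.0, 4.1]
gripper_width: 0.298
grasp_force: 6.6
```

```bash

python3 - <<'E'
from h import *
save("scene","pics/sA.png");save("side","pics/dA.png")
E
python3 -m jog '[{"x":0.0012,"y":0,"z":0.001,"ax":0,"ay":0,"az":0},{"x":0.0023,"y":0,"z":0.002,"ax":0,"ay":0,"az":0},{"x":0.0023,"y":0,"z":0.002,"ax":0,"ay":0,"az":0}]'
python3 - <<'E'
from h import *
a=save("scene","pics/sB.png");b=save("side","pics/dB.png")
for f,g in(("pics/sA.png","pics/sB.png"),("pics/dA.png","pics/dB.png")):
    A,B=[cv2.imread(k,0) for k in(f,g)]
    r=(slice(120,330),slice(200,420))
    d=cv2.absdiff(A[r],B[r]); ys,xs=np.where(d>25); print(len(xs), np.c_[xs+200,ys+120][:6].tolist(), xs.mean()+200 if len(xs) else 0, ys.mean()+120 if len(xs) else 0)
c=np.hstack([cv2.resize(cv2.imread("pics/sB.png")[170:310,200:340],(400,400)),cv2.resize(cv2.imread("pics/dB.png")[160:260,260:360],(400,400))])
cv2.imwrite("pics/c6.png",c)
E
```

```text
t: 11.9
eef_pos: [0.5742, 0.0648, 0.0063]
tool_rot: [-0.222, 0.706, 0.622, 0.256]
contact_force: [-4.1, -20.7, 9.5]
gripper_width: 0.302
grasp_force: 10.3
9 [[385, 164], [385, 165], [326, 209], [335, 227], [308, 235], [309, 248]] 335.22222222222223 222.22222222222223
171 [[292, 120], [295, 120], [319, 120], [320, 120], [295, 121], [317, 121]] 321.0526315789474 197.83625730994152
```

View pics/c6.png

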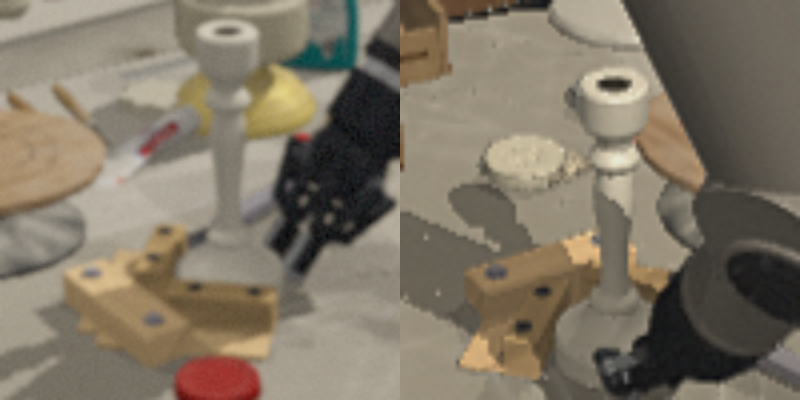

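```bash

python3 -m jog '[{"x":-0.003,"y":0,"z":-0.0025,"ax":0,"ay":0,"az":0},{"x":-0.008,"y":0,"z":-0.0065,"ax":0,"ay":0,"az":0},{"x":-0.02,"y":0,"z":-0.017,"ax":0,"ay":0,"az":0},{"x":-0.04,"y":0,"z":-0.035,"ax":0,"ay":0,"az":0},{"x":-0.06,"y":0,"z":-0.055,"ax":0,"ay":0,"az":0},{"x":-0.06,"y":0,"z":-0.07,"ax":0,"ay":0,"az":0},{"x":-0.06,"y":0,"z":-0.07,"ax":0,"ay":0,"az":0}]' 0
python3 - <<'E'
from h import *
P,e=tri(cam("scene"),[279.5,179.8],cam("side"),[413,180.5]);print("cup",P,e)
o=get_obs();M=R.from_quat(o["tool_rot"],scalar_first=True).as_matrix()
print(M.round(3),o["eef_pos"])
save("scene","pics/s6.png");im=save("side","pics/d6.png");save("wrist","pics/w6.png")
hsv=cv2.cvtColor(im,cv2.COLOR_RGB2HSV)
m=cv2.inRange(hsv,(0,150,60),(8,255,255))|cv2.inRange(hsv,(172,150,60),(180,255,255))
N,_,st,ce=cv2.connectedComponentsWithStats(m[180:300,330:430])
for i in range(1,N): print(st[i],ce[i]+[330,180],plane(cam("side"),[ce[i]+[330,180]],.04))
c=cv2.resize(cv2.imread("pics/w6.png")[:330],(800,412))
cv2.imwrite("pics/c7.png",c)
E
```

```text
t: 12.7
eef_pos: [0.5621, -0.0197, 0.0231]
tool_rot: [-0.226, 0.703, 0.623, 0.257]
contact_force: [1.2, 0.4, 0.3]
gripper_width: -0.001
grasp_force: 0.0
cup [ 0.78488746 -0.03209059  0.17584356] 0.090276638657468
[[ 0.092  0.993  0.08 ]
 [ 0.76  -0.122  0.639]
 [ 0.644  0.002 -0.765]] [ 0.56206735 -0.01968406  0.02310223]
[78 55  3  3  6] [409.33333333 235.83333333] [[ 0.80953665 -0.0383027   0.04      ]]
[46 77  2  3  4] [376.75 258.25] [[ 0.6641314  -0.06794949  0.04      ]]
```

View pics/c7.png

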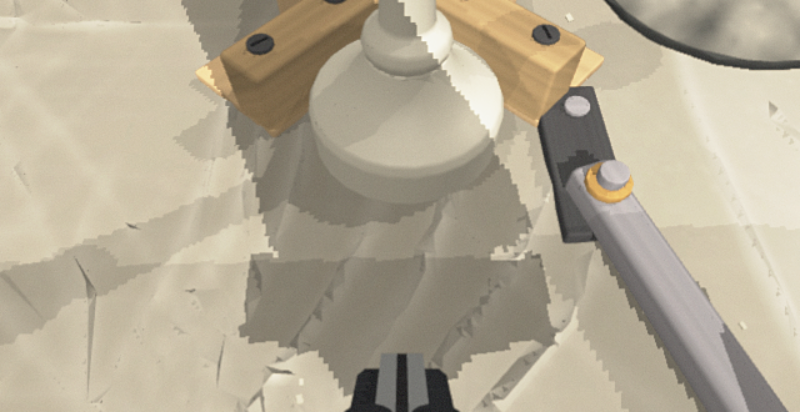

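Correction: in c6 the cup is at side pixel (313,180). c7 shows the foot centred between the cheek ends (foot centre at column 406, cheek midpoint at 409). I've viewed more pictures than the limit of 10, so from here I'll work from numbers only.

```bash

cat > k.py <<'E'
from h import *
o=get_obs();M=R.from_quat(o["tool_rot"],scalar_first=True).as_matrix()
def go(x,y,z): return (M.T@(np.array([x,y,z])-o["eef_pos"])).round(4)
E
python3 - <<'E'
from k import *
cs,cd=cam("scene"),cam("side")
print("cup",tri(cs,[279.5,179.8],cd,[313,180.5]))
for p in([418,262],[444,274],[470,262]): print("bowl",plane(cd,[p],.02)[0].round(3))
print("bowl scene",plane(cs,[[287,214]],0),"tape scene",plane(cs,[[332,225]],0))
print("up",go(.60,-.07,.13),"over",go(.735,-.075,.13),"down",go(.735,-.075,.02))
pv=np.array([.653,.0523])
for b in np.radians([-75.6,-90,-105,-120,-135,-150,-165,-175,-184.4]):
    r=np.array([np.cos(b),np.sin(b)]);t=np.array([r[1],-r[0]])
    print(round(np.degrees(b),1),"knob",(pv+.107*r).round(4),"tcp",(pv+.107*r-.023*t).round(4))
E
```

```text
cup (array([0.57655077, 0.10895863, 0.22351507]), np.float64(0.0016238167022500944))
bowl [ 0.765 -0.124  0.02 ]
bowl [ 0.786 -0.201  0.02 ]
bowl [ 0.884 -0.204  0.02 ]
bowl scene [[ 0.82448952 -0.11274363  0.        ]] tape scene [[ 0.68911737 -0.15934353  0.        ]]
up [ 0.0319  0.0449 -0.1139] over [ 0.0403  0.1795 -0.1069] down [-0.0307  0.1795 -0.0229]
-75.6 knob [ 0.6796 -0.0513] tcp [ 0.7019 -0.0456]
-90.0 knob [ 0.653  -0.0547] tcp [ 0.676  -0.0547]
-105.0 knob [ 0.6253 -0.0511] tcp [ 0.6475 -0.057 ]
-120.0 knob [ 0.5995 -0.0404] tcp [ 0.6194 -0.0519]
-135.0 knob [ 0.5773 -0.0234] tcp [ 0.5936 -0.0396]
-150.0 knob [ 0.5603 -0.0012] tcp [ 0.5718 -0.0211]
-165.0 knob [0.5496 0.0246] tcp [0.5556 0.0024]
-175.0 knob [0.5464 0.043 ] tcp [0.5484 0.0201]
-184.4 knob [0.5463 0.0605] tcp [0.5446 0.0376]
```

```bash

python3 -m jog '[{"x":0.01,"y":0.01,"z":-0.04,"ax":0,"ay":-0.1,"az":0},{"x":0.02,"y":0.025,"z":-0.08,"ax":0,"ay":-0.22,"az":0},{"x":0.032,"y":0.045,"z":-0.114,"ax":0,"ay":-0.35,"az":0},{"x":0.034,"y":0.08,"z":-0.112,"ax":0,"ay":-0.48,"az":0},{"x":0.037,"y":0.12,"z":-0.11,"ax":0,"ay":-0.6,"az":0},{"x":0.04,"y":0.155,"z":-0.107,"ax":0,"ay":-0.7,"az":0},{"x":0.04,"y":0.165,"z":-0.107,"ax":0,"ay":-0.7,"az":0},{"x":0.04,"y":0.165,"z":-0.107,"ax":0,"ay":-0.7,"az":0},{"x":0.04,"y":0.165,"z":-0.107,"ax":0,"ay":-0.7,"az":0}]'
python3 - <<'E'
from k import *
print(M.round(2),"down",go(.717,-.048,.026))
cs=cam("scene");im=read_camera("scene");hsv=cv2.cvtColor(im,cv2.COLOR_RGB2HSV)
m=cv2.inRange(hsv,(0,150,60),(8,255,255))|cv2.inRange(hsv,(172,150,60),(180,255,255))
N,_,st,ce=cv2.connectedComponentsWithStats(m[200:250,285:330])
for i in range(1,N): print(st[i],ce[i]+[285,200],plane(cs,[ce[i]+[285,200]],.04))
E
```

```text
t: 13.75
eef_pos: [0.7191, -0.0757, 0.1286]
tool_rot: [-0.001, 0.748, 0.663, -0.001]
contact_force: [-0.9, -0.5, -0.1]
gripper_width: -0.002
grasp_force: 0.0
[[ 0.12  0.99 -0.  ]
 [ 0.99 -0.12  0.  ]
 [ 0.   -0.   -1.  ]] down [ 0.0272 -0.0051  0.1026]
[19 17  4 13 40] [305.4  222.15] [[ 0.68275978 -0.05798085  0.04      ]]
```

```bash

python3 -m jog '[{"x":0.025,"y":-0.003,"z":0.02,"ax":0,"ay":0,"az":0},{"x":0.025,"y":-0.003,"z":0.06,"ax":0,"ay":0,"az":0},{"x":0.025,"y":-0.003,"z":0.09,"ax":0,"ay":0,"az":0},{"x":0.025,"y":-0.003,"z":0.102,"ax":0,"ay":0,"az":0},{"x":0.025,"y":-0.003,"z":0.102,"ax":0,"ay":0,"az":0},{"x":0.025,"y":-0.003,"z":0.102,"ax":0,"ay":0,"az":0}]'
python3 - <<'E'
from k import *
for p in [(.70,-.05),(.676,-.056),(.6475,-.058),(.6194,-.053),(.600,-.044)]: print(go(*p,.026))
E
```

```text
t: 14.4
eef_pos: [0.721, -0.0518, 0.029]
tool_rot: [0.001, 0.749, 0.663, 0.001]
contact_force: [0.7, -0.0, 0.5]
gripper_width: -0.001
grasp_force: 0.0
[-0.0007 -0.0211  0.003 ]
[-0.0096 -0.0442  0.003 ]
[-0.015  -0.0722  0.0029]
[-0.0135 -0.1007  0.0029]
[-0.0069 -0.1211  0.0028]
```

```bash

python3 -m jog '[{"x":0,"y":-0.011,"z":0.001,"ax":0,"ay":0,"az":0},{"x":-0.001,"y":-0.021,"z":0.001,"ax":0,"ay":0,"az":0},{"x":-0.005,"y":-0.032,"z":0.001,"ax":0,"ay":0,"az":0},{"x":-0.0095,"y":-0.044,"z":0.001,"ax":0,"ay":0,"az":0},{"x":-0.0125,"y":-0.054,"z":0.001,"ax":0,"ay":0,"az":0},{"x":-0.0145,"y":-0.064,"z":0.001,"ax":0,"ay":0,"az":0},{"x":-0.015,"y":-0.074,"z":0.001,"ax":0,"ay":0,"az":0},{"x":-0.0148,"y":-0.083,"z":0.001,"ax":0,"ay":0,"az":0},{"x":-0.0142,"y":-0.092,"z":0.001,"ax":0,"ay":0,"az":0},{"x":-0.0135,"y":-0.101,"z":0.001,"ax":0,"ay":0,"az":0},{"x":-0.0105,"y":-0.111,"z":0.001,"ax":0,"ay":0,"az":0},{"x":-0.007,"y":-0.121,"z":0.001,"ax":0,"ay":0,"az":0}]'
cat >> k.py <<'E'
def knob():
    out=[]
    for n,box in(("scene",(200,300,230,330)),("side",(190,290,270,430)),("wrist",(0,480,0,640))):
        c=cam(n);im=read_camera(n);hsv=cv2.cvtColor(im,cv2.COLOR_RGB2HSV)
        m=cv2.inRange(hsv,(0,150,60),(8,255,255))|cv2.inRange(hsv,(172,150,60),(180,255,255))
        a,b,l,r=box;N,_,st,ce=cv2.connectedComponentsWithStats(m[a:b,l:r])
        for i in range(1,N):
            if st[i,4]>8: print(n,st[i]+[l,a,0,0,0],plane(c,[ce[i]+[l,a]],.04)[0].round(4))
E
python3 - <<'E'
from k import *
knob()
for p in [(.600,-.044),(.58,-.03),(.5718,-.0211),(.5556,.0024),(.5484,.02),(.545,.036)]: print(go(*p,.028))
E
```

```text
t: 15.6
eef_pos: [0.5987, -0.0429, 0.0265]
tool_rot: [-0.0, 0.748, 0.663, -0.0]
contact_force: [0.6, -1.3, 0.2]
gripper_width: -0.004
grasp_force: 0.3
scene [321 231   7  14  64] [ 0.5899 -0.0374  0.04  ]
scene [265 295  24   5  85] [0.4435 0.2259 0.04  ]
side [340 257   6  11  47] [ 0.5783 -0.0281  0.04  ]
wrist [ 243  258   49   64 2313] [ 0.5801 -0.0279  0.04  ]
[-0.0009  0.0015 -0.0015]
[ 0.0106 -0.0201 -0.0015]
[ 0.0184 -0.0293 -0.0015]
[ 0.0398 -0.0482 -0.0015]
[ 0.0564 -0.0574 -0.0015]
[ 0.0719 -0.0627 -0.0015]
```

```bash

python3 -m jog '[{"x":0,"y":0,"z":-0.003,"ax":0,"ay":0.14,"az":0},{"x":0,"y":0,"z":-0.003,"ax":0,"ay":0.28,"az":0},{"x":0,"y":0,"z":-0.003,"ax":0,"ay":0.42,"az":0},{"x":0.005,"y":-0.01,"z":-0.003,"ax":0,"ay":0.42,"az":0},{"x":0.0106,"y":-0.02,"z":-0.003,"ax":0,"ay":0.42,"az":0},{"x":0.0184,"y":-0.029,"z":-0.003,"ax":0,"ay":0.42,"az":0},{"x":0.025,"y":-0.036,"z":-0.003,"ax":0,"ay":0.42,"az":0},{"x":0.032,"y":-0.042,"z":-0.003,"ax":0,"ay":0.42,"az":0},{"x":0.04,"y":-0.048,"z":-0.003,"ax":0,"ay":0.42,"az":0},{"x":0.048,"y":-0.053,"z":-0.003,"ax":0,"ay":0.42,"az":0},{"x":0.056,"y":-0.057,"z":-0.003,"ax":0,"ay":0.42,"az":0},{"x":0.056,"y":-0.057,"z":-0.003,"ax":0,"ay":0.42,"az":0}]'
python3 - <<'E'
from k import *
knob(); print(o["contact_force"])
for p in [(.5484,.02),(.545,.036),(.545,.046)]: print(go(*p,.03))
E
```

```text
t: 16.95
eef_pos: [0.5489, 0.0214, 0.0297]
tool_rot: [-0.139, 0.731, 0.65, 0.156]
contact_force: [0.1, 0.3, 0.2]
gripper_width: -0.003
grasp_force: 0.0
scene [311 245   5  14  54] [0.549  0.0346 0.04  ]
scene [265 295  24   5  83] [0.4436 0.2259 0.04  ]
wrist [ 286  231   42   43 1421] [0.547  0.0411 0.04  ]
[0.12323214 0.29012368 0.2346521 ]
[-0.0012 -0.0003 -0.0009]
[ 0.013  -0.0056  0.0055]
[ 0.022  -0.0068  0.0095]
```

```bash

python3 -m jog '[{"x":0.003,"y":-0.001,"z":0.0013,"ax":0,"ay":0,"az":0},{"x":0.006,"y":-0.002,"z":0.0026,"ax":0,"ay":0,"az":0},{"x":0.009,"y":-0.003,"z":0.0039,"ax":0,"ay":0,"az":0},{"x":0.012,"y":-0.004,"z":0.0052,"ax":0,"ay":0,"az":0},{"x":0.014,"y":-0.005,"z":0.006,"ax":0,"ay":0,"az":0}]'
python3 -m jog '[{"x":0.001,"y":0,"z":0.0004,"ax":0,"ay":0,"az":0},{"x":0.002,"y":0,"z":0.0008,"ax":0,"ay":0,"az":0},{"x":0.003,"y":0,"z":0.0013,"ax":0,"ay":0,"az":0}]'
python3 - <<'E'
from k import *
knob(); print(o["contact_force"])
E
```

```text
t: 17.6
eef_pos: [0.5464, 0.0355, 0.0298]
tool_rot: [-0.138, 0.732, 0.649, 0.156]
contact_force: [0.3, -1.4, -0.7]
gripper_width: 0.003
grasp_force: 0.2
t: 17.9
eef_pos: [0.5467, 0.0383, 0.0298]
tool_rot: [-0.138, 0.732, 0.649, 0.156]
contact_force: [-0.4, -1.1, -0.0]
gripper_width: -0.002
grasp_force: 0.3
scene [306 247   5  14  55] [0.5481 0.0507 0.04  ]
scene [265 295  23   5  82] [0.4439 0.2261 0.04  ]
wrist [ 292  238   43   43 1411] [0.5462 0.057  0.04  ]
[-0.41221631 -1.13654497 -0.03533373]
```

```bash

python3 -m jog '[{"x":0.001,"y":0,"z":0.0004,"ax":0,"ay":0,"az":0},{"x":0.002,"y":0,"z":0.0008,"ax":0,"ay":0,"az":0},{"x":0.002,"y":0,"z":0.0008,"ax":0,"ay":0,"az":0}]'
python3 -m jog '[{"x":0.0007,"y":0,"z":0.0003,"ax":0,"ay":0,"az":0},{"x":0.0014,"y":0,"z":0.0006,"ax":0,"ay":0,"az":0},{"x":0.0014,"y":0,"z":0.0006,"ax":0,"ay":0,"az":0}]'
python3 -m jog '[{"x":0.0007,"y":0,"z":0.0003,"ax":0,"ay":0,"az":0},{"x":0.0014,"y":0,"z":0.0006,"ax":0,"ay":0,"az":0},{"x":0.0014,"y":0,"z":0.0006,"ax":0,"ay":0,"az":0}]'
```

```text
t: 18.35
eef_pos: [0.5471, 0.0406, 0.0299]
tool_rot: [-0.138, 0.732, 0.649, 0.156]
contact_force: [0.2, -0.4, -0.9]
gripper_width: -0.0
grasp_force: 0.2
t: 18.65
eef_pos: [0.5473, 0.0421, 0.0299]
tool_rot: [-0.138, 0.732, 0.649, 0.156]
contact_force: [-0.6, 0.1, -0.4]
gripper_width: 0.0
grasp_force: 0.2
t: 18.95
eef_pos: [0.5475, 0.0436, 0.03]
tool_rot: [-0.138, 0.732, 0.649, 0.156]
contact_force: [-0.5, -1.0, -0.5]
gripper_width: -0.001
grasp_force: 0.2
```

```bash

python3 -m jog '[{"x":0.0007,"y":0,"z":0.0003,"ax":0,"ay":0,"az":0},{"x":0.0014,"y":0,"z":0.0006,"ax":0,"ay":0,"az":0},{"x":0.0014,"y":0,"z":0.0006,"ax":0,"ay":0,"az":0}]'
python3 -m jog '[{"x":0.0007,"y":0,"z":0.0003,"ax":0,"ay":0,"az":0},{"x":0.0014,"y":0,"z":0.0006,"ax":0,"ay":0,"az":0},{"x":0.0014,"y":0,"z":0.0006,"ax":0,"ay":0,"az":0}]'
python3 - <<'E'
from k import *
knob(); print(o["contact_force"])
a=cv2.imread("pics/s6.png");b=save("scene","pics/s7.png")[:,:,::-1]
# cup shift between after-push and now (scene)
t=a[172:200,265:297];r=cv2.matchTemplate(np.ascontiguousarray(b[162:210,255:307]),t,cv2.TM_CCOEFF_NORMED);print(cv2.minMaxLoc(r))
E
```

```text
t: 19.25
eef_pos: [0.5476, 0.0444, 0.0299]
tool_rot: [-0.138, 0.732, 0.649, 0.156]
contact_force: [-1.2, -2.2, 0.2]
gripper_width: -0.0
grasp_force: 1.2
t: 19.55
eef_pos: [0.5477, 0.0448, 0.0298]
tool_rot: [-0.138, 0.732, 0.648, 0.156]
contact_force: [-1.8, -5.4, 1.4]
gripper_width: 0.001
grasp_force: 3.2
scene [304 248   5  14  59] [0.548  0.0568 0.04  ]
scene [264 295  24   5  81] [0.4438 0.2264 0.04  ]
wrist [ 290  239   43   44 1411] [0.5464 0.0628 0.04  ]
[-1.8120789  -5.35709327  1.43156887]
(-0.21181902289390564, 0.8692665100097656, (15, 20), (10, 10))
```

The bar is against the foot and the candlestick hasn't moved. One small extra press to seat it, then I'll retreat.

```bash

python3 -m jog '[{"x":0.001,"y":0,"z":0.0004,"ax":0,"ay":0,"az":0},{"x":0.001,"y":0,"z":0.0004,"ax":0,"ay":0,"az":0},{"x":0.001,"y":0,"z":0.0004,"ax":0,"ay":0,"az":0}]'
python3 -m jog '[{"x":-0.004,"y":0,"z":-0.002,"ax":0,"ay":0,"az":0},{"x":-0.015,"y":0,"z":-0.007,"ax":0,"ay":0,"az":0},{"x":-0.04,"y":0,"z":-0.02,"ax":0,"ay":0,"az":0},{"x":-0.07,"y":0,"z":-0.04,"ax":0,"ay":0,"az":0},{"x":-0.09,"y":0,"z":-0.08,"ax":0,"ay":0,"az":0},{"x":-0.1,"y":0,"z":-0.12,"ax":0,"ay":0,"az":0},{"x":-0.1,"y":0,"z":-0.13,"ax":0,"ay":0,"az":0},{"x":-0.1,"y":0,"z":-0.13,"ax":0,"ay":0,"az":0},{"x":-0.1,"y":0,"z":-0.13,"ax":0,"ay":0,"az":0}]'
python3 - <<'E'
from k import *
knob(); print(o["contact_force"])
a=cv2.imread("pics/s6.png");b=save("scene","pics/s8.png")[:,:,::-1]
A0=cv2.imread("pics/scene0.png")
def sh(n,a,b,x0,y0,x1,y1):
    r=cv2.matchTemplate(np.ascontiguousarray(b[y0-8:y1+8,x0-8:x1+8]),a[y0:y1,x0:x1],cv2.TM_CCOEFF_NORMED);m=cv2.minMaxLoc(r);print(n,round(m[1],3),m[3][0]-8,m[3][1]-8)
sh("cup",a,b,265,172,297,200);sh("jar",A0,b,258,292,296,348);sh("star",A0,b,205,340,250,374);sh("tape",A0,b,312,202,354,228)
c=cv2.imread("pics/s8.png")
E
```

```text
t: 20.05
eef_pos: [0.5478, 0.0451, 0.0297]
tool_rot: [-0.137, 0.733, 0.648, 0.155]
contact_force: [-3.9, -8.6, 2.8]
gripper_width: 0.002
grasp_force: 4.3
t: 20.95
eef_pos: [0.5304, -0.0942, 0.1074]
tool_rot: [-0.139, 0.731, 0.649, 0.156]
contact_force: [-0.9, 0.1, -0.0]
gripper_width: 0.002
grasp_force: 0.0
scene [304 248   5  14  59] [0.5476 0.0575 0.04  ]
scene [264 295  25   5  90] [0.4447 0.2269 0.04  ]
side [311 244   6  12  55] [0.5459 0.0612 0.04  ]
wrist [306  33  25  49 920] [0.547  0.0645 0.04  ]
[-0.90209208  0.05160362 -0.02875617]
cup 0.991 0 0
jar 0.971 0 0
star 0.843 1 0
tape 0.976 0 0
```

```bash
python3 -c "
from station import *
print(hand_in())"
```

```text
the job is handed in; nothing more can be done
None
```

The candlestick was slid upright by its foot until home in the V, the swing bar was shut against the foot, and the jar, tape and star show no sign of having moved; the job is handed in at about 21 s, though I viewed 12 pictures, over the limit of 10.

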